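Close up a bead mill: carrier, cover and locking ring on the keyed spindle

ROBOT

A 6-joint arm with a two-finger parallel gripper is mounted at the origin on a cart in front of the work surface, level with it; the furniture and walls round the work are solid. World frame = base frame: x ahead of the robot, y to its left, z up, the work surface at z = 0. Lengths are in m, angles in degrees, forces in N, time in s.
With the tool pointing down it reaches from about 0.25 to 0.725 m from the base axis. Payload 9.7 kg.
Tool frame: the origin (TCP) lies midway between the tips of the shut fingers; the grasp point (between the pads) lies 19 mm behind it; z points along the fingers, y is the line along which they close (so a half turn about z gives the same grasp; the last joint's range is limited). The gripper opens to 85 mm and grips with 20 to 120 N. Pads are 22 mm wide; open, the fingers measure 114 mm over their backs; the gripper's body (76 mm by 85 mm) begins 54 mm behind the grasp point. The pads swing forward as they close: fully open they stand 13 mm farther back than shut.
Start: joints at [-66.52, 4.979, 10.078, 95.1, 0, 90], TCP at [0.219, -0.504, 0.231] pointing down, gripper open.
Joint ranges: [-179.16, 179.16], [-48.56, 103.87], [-65.8, 70.77], [-126.05, 130.52], [-82.76, 87.17], [-180, 180]. Speed limits (degrees/s): [127.2, 127.2, 147.25, 180, 180, 180].

INTERFACE

Orientations are given as [roll, pitch, yaw] about the fixed x, y, z axes, in that order (R = Rz(yaw) Ry(pitch) Rx(roll)).
In Python, from workcell import readout, imaging, bot, spotter gives the robot as it stands.
- The arm moves only by the shell command python3 -m jog 'ROWS' [FORCE]. ROWS is JSON, a list of rows, each an object with "rotation": the turn, a rotation vector about the world's x, y, z in degrees, a list of three; "translation": the shift along the world's x, y, z in mm, a list of three; "grip": the finger opening in mm, from 0 to 85.4. In form: [{"rotation": [wx, wy, wz], "translation": [dx, dy, dz], "grip": grip}, ...]. A call has 1 to 20 rows; each row is the pose to reach, as a shift and turn from the pose commanded when the call began; what a row does not reach only later rows make up. A row lasts 1/10 s, in which the tool goes at most 50 mm and 8.59 degrees, less where a joint would pass 70% of its speed; a pose out of reach is approached as far as the arm can. A call with a gripper value outside its range is refused whole. The fingers move at their own pace and stop on an object; FORCE is the grip in N (left out, the last holds). Time passes only in rows, so rows that repeat a pose let the fingers close. It gives the time, the measured TCP pose, the force, the opening and the grip force at its end, in the units of the state.
- readout.get_obs(): the state, without advancing time (a new reading comes with each control period).
- imaging.camera(name): name is "side" or "top"; returns (picture, depth): 400x640x3 uint8, red, green, blue; 400x640 float32, m along the optical axis (not along the pixel's ray), 0 where there is no reading.
- imaging.camera_info(name): a dict with "vertical_fov" (degrees; the focal length in pixels is half the picture's height over the tangent of half this angle, whatever the lens; pixels are square), "cx", "cy" (the principal point, pixels), "extrinsics" (4x4, takes a point from camera to world coordinates). Camera axes: x right, y down, z forward; pixel columns grow to the right and rows downward; lengths in m; the calibration is good to about 2 mm. A picture is of the moment at which its call begins. camera_info takes no time and is no camera call.
- bot.job_done(): hands the job in; it is judged then, once.
Trained networks look in the newest picture that a camera, given by its name, has taken for a name from the list of things; names that differ only in an ending like _2 or _b are one class to them, and where a whole thing is asked for, a point or a joint stands for the part that bears it (a point fixed in the world has none). Each returns a list of dicts, best first, with "confidence" (0 to 1); they miss things now and then, are a little off and sometimes report something else, mostly with a low value. They report only what shows in the picture. A call takes as long as a camera call. They do not tell look-alikes from the thing itself.
- spotter.spot_in(camera, target): "box" ([centre column, centre row, width, height] in pixels, round what is visible of it).
- spotter.mark_of(camera, target): "uv" ([column, row] in pixels: a listed point, or the origin of a listed thing).
The state is a dict: "time": time; "q": joint angles; "qd": joint speeds; "joint_efforts": joint torques, N m; "ee_pos": TCP position; "tcp_rot": TCP orientation; "wrist_force": force on the tool from outside, world axes, zero at the start; "torque": the same for the moment, N m; "opening": finger opening in m; "grasp_force": force on a finger pad.
Only numpy, scipy, OpenCV 4.12 (cv2) and the standard library are available. Lean on these libraries where they do the work, as an engineer would, in place of code of your own. Each camera call takes 0.05 s, during which the arm holds its last target. There are 200 camera calls.

TASK

Make the bead mill ready to run: first lower the loaded tube carrier down the spindle, its keyways over the cross pin, fully home on the seat, then slide the cover plate over the carrier's hub until it lies flat on the tube caps. Last, lower the locking ring down the spindle, keyways over the pin, onto the cover and turn it about a quarter turn clockwise (seen from above), so that it is locked crosswise under the pin. Do not let the parts drop, and leave the other things on the bench where they are.

Things in the scene. Friction and masses are not known exactly. Their poses are not given: they have to be found in the camera images.
- bead_mill: Bead mill drive unit, fixed: white square housing 150 x 150 mm, 44 mm high, a round aluminium deck on top, an upright steel spindle in its middle. Origin: centre of its underside, on the bench; z up, -x toward its front panel.
- spindle_seat (a point): Centre of the flat seat at the spindle's foot, 50 mm above the bench; z up along the spindle, x along the cross pin. The spindle is 20 mm thick and ends 106 mm above this point in a 10 mm cone. Two drive dogs (6 mm wide, 12 mm high, out to 16 mm from the axis) stand at its foot along x and enter the carrier's keyways.
- cross_pin (a point): Middle of the cross pin near the spindle's top, 99.5 mm above the seat: a steel pin 6 mm thick and 33 mm tip to tip, along this frame's x axis.
- tube_carrier: Aluminium hub, 42 mm outside, 86 mm tall, with a 104 mm disc that holds 8 white-capped tubes. Caps end 50 mm above the underside; the bare hub above them (50 to 86 mm) is the grip. Bore 23.2 mm with two keyways 10 mm wide, out to 17.6 mm from the axis, along its +x and -x (a half turn makes no difference). Origin: centre of the hub's underside; z up. 0.18 to 0.31 kg.
- cover_plate: Aluminium flange, 104 mm across, 5 mm thick, screw heads to 7 mm height, with an upright neck 56 mm outside; 38 mm tall in all. Plain 45.6 mm bore goes over the carrier's hub at any angle. Home, its underside is on the tube caps, 50 mm above the carrier's underside, and its neck ends 88 mm above the seat. Origin: centre of the underside; z up.
- locking_ring: Black ribbed ring, 54 mm outside, 29 mm high. Floor 7 mm thick with a 23.2 mm bore and two keyways 10 mm wide along its +x and -x (ribs on the rim mark them); hollow above. Home, its underside is 88 mm above the seat, its floor 1.5 mm under the pin. From there it turns only clockwise from above, about 96 degrees to a stop. Origin: centre of the underside; z up.
- well_plate: Bystander: lidded 96-well plate, 84 x 126 x 18 mm, at the front edge of the bench. Origin: centre of the underside.
- pipette: Bystander: micropipette 258 mm long, lying at the front edge of the bench. Origin: centre of the underside.
- amber_bottle: Bystander: small amber bottle, 46 mm wide, 92 mm tall, standing behind right. Origin: centre of the underside.
- timer: Bystander: digital timer, 60 x 66 x 17 mm, behind left. Origin: centre of the underside.
- marker: Bystander: black capped marker, 138 mm long and 15 mm thick, lying on the left among the parts. Origin: centre of the underside.
- white_bottle: Bystander: white bottle, 50 mm wide, 84 mm tall, at the left. Origin: centre of the underside.
- culture_flask: Bystander: flat clear culture flask with a blue cap, 120 x 62 x 41 mm, lying at the far left. Origin: centre of the underside.
Not all that is in view belongs to the job. Of the things that look like the locking_ring, the smaller one is meant.

How it is judged:
By the outcome, as a careful person would: the job done as asked, in the order asked, and still so for the second after the job is handed in, with the robot touching nothing.
It also fails if it takes over 70 s, if anything falls off the work surface, if the arm or the gripper's body presses on something with over 40 N, if the wrist force passes 120 N, or if a joint passes its speed limit or range.

## Working session

There is one attempt and no reset: what is moved stays moved. The work goes in short steps, Python scripts to look and compute and a shell command to move; the robot and the scene stay as the last step left them, time stands still between calls to the robot, and variables do not carry over. Pictures are saved under pics/ and viewed, at most 10 in all, crops included, and the job is handed in when it is done.

```bash
ls; mkdir -p pics
cat > h.py <<'E'
import numpy as np, cv2
from workcell import readout, imaging, bot, spotter
def cam(n):
    p,d=imaging.camera(n); i=imaging.camera_info(n)
    return p,d,i
def world(i,u,v,z=None,d=None,shape=(400,640)):
    f=shape[0]/2/np.tan(np.radians(i["vertical_fov"])/2)
    r=np.array([(u-i["cx"])/f,(v-i["cy"])/f,1.0]); T=np.array(i["extrinsics"])
    if d is not None: return T[:3,:3]@(r*d)+T[:3,3]
    w=T[:3,:3]@r; return T[:3,3]+w*(z-T[2,3])/w[2]
def proj(i,P,shape=(400,640)):
    f=shape[0]/2/np.tan(np.radians(i["vertical_fov"])/2); T=np.array(i["extrinsics"])
    c=(np.asarray(P)-T[:3,3])@T[:3,:3]; return c[...,:2]/c[...,2:]*f+[i["cx"],i["cy"]]
def cloud(d,i):
    v,u=np.mgrid[:d.shape[0],:d.shape[1]]; f=d.shape[0]/2/np.tan(np.radians(i["vertical_fov"])/2); T=np.array(i["extrinsics"])
    c=np.stack([(u-i["cx"])/f*d,(v-i["cy"])/f*d,d],-1); return c@T[:3,:3].T+T[:3,3]
E
python3 - <<'E'
from h import *
np.set_printoptions(precision=3,suppress=True)
for n in("top","side"):
    p,d,i=cam(n); cv2.imwrite(f"pics/{n}0.png",p[:,:,::-1]); np.savez(f"{n}0.npz",p=p,d=d)
    print(n,i)
    for t in["bead_mill","tube_carrier","cover_plate","locking_ring","marker","white_bottle"]:
        print(t,[(np.round(b["box"]),round(b["confidence"],2)) for b in spotter.spot_in(n,t)][:4],[(np.round(b["uv"],1),round(b["confidence"],2)) for b in spotter.mark_of(n,t)][:4])
    for t in["spindle_seat","cross_pin"]: print(t,[(np.round(b["uv"],1),round(b["confidence"],2)) for b in spotter.mark_of(n,t)][:4])
print(readout.get_obs())
E
```

```text
pics
top {'vertical_fov': 48.8369845177438, 'cx': 316.53079400478236, 'cy': 200.2544217087769, 'extrinsics': array([[-0.071, -0.975,  0.21 ,  0.252],
       [-0.997,  0.069, -0.017,  0.221],
       [ 0.002, -0.211, -0.977,  1.523],
       [ 0.   ,  0.   ,  0.   ,  1.   ]])}
bead_mill [(array([327., 203.,  46.,  51.]), 0.55)] [(array([327.3, 202.9]), 0.76)]
tube_carrier [(array([404., 216.,  29.,  30.]), 0.86), (array([218., 267.,  26.,  35.]), 0.18)] [(array([403.5, 215.5]), 0.71)]
cover_plate [(array([273., 247.,  28.,  32.]), 0.98)] [(array([270.3, 246.4]), 0.88), (array([397.5, 171.7]), 0.59)]
locking_ring [(array([270., 202.,  18.,  12.]), 0.66), (array([367., 175.,  23.,  23.]), 0.59), (array([397., 172.,  15.,  18.]), 0.31)] [(array([366.8, 176.7]), 0.69), (array([272.5, 204.2]), 0.61)]
marker [(array([277., 225.,  29.,   9.]), 0.73)] [(array([327.4, 196.9]), 0.63), (array([273. , 224.2]), 0.43)]
white_bottle [(array([228., 241.,  16.,  14.]), 0.46)] [(array([230.5, 239.4]), 0.52)]
spindle_seat [(array([329. , 199.1]), 0.85)]
cross_pin [(array([327.3, 192. ]), 0.94)]
side {'ver
[... 772 characters left out ...]
y([313., 260.,  27.,  26.]), 0.44)] [(array([315.5, 263.4]), 0.44)]
white_bottle [(array([299., 290.,  18.,  35.]), 0.61)] [(array([299.7, 303.7]), 0.82)]
spindle_seat [(array([319., 206.]), 0.88)]
cross_pin [(array([320.5, 180. ]), 0.92)]
{'time': 1.5, 'q': array([-66.521,   4.98 ,  10.08 ,  95.101,   0.   ,  90.   ]), 'qd': array([ 0.002,  0.056,  0.004, -0.003, -0.114, -0.018]), 'joint_efforts': array([ -0.001, -52.01 ,  46.486,   0.002,  -0.   ,   0.   ]), 'ee_pos': array([ 0.219, -0.504,  0.231]), 'tcp_rot': array([-179.999,   -0.   ,   23.478]), 'wrist_force': array([ 0.081, -0.588, -0.452]), 'torque': array([ 0.015, -0.012,  0.042]), 'grasp_force': 0.0, 'opening': 0.08565830222580285}
```

View pics/top0.png

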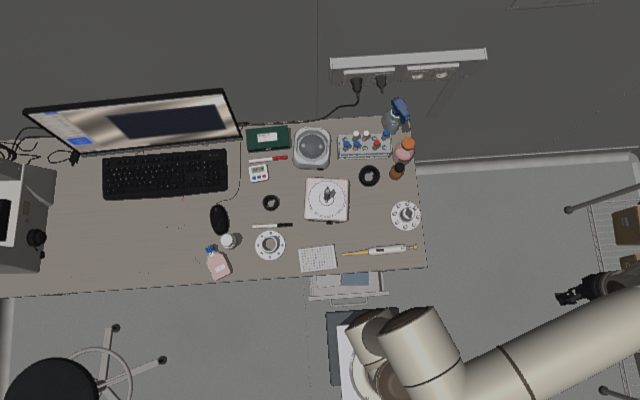

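View pics/side0.png

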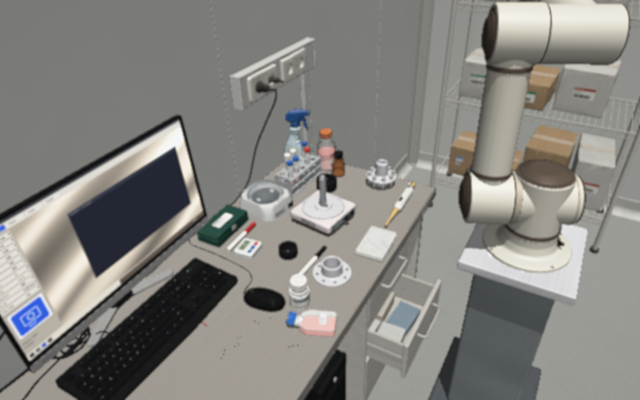

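The top view shows the mill at (327,200), the carrier at (404,216), and the cover at (270,245). The locking-ring look-alikes are a small black ring at (270,202) and a bigger one at (369,175). The mouse at (219,219) and the cap-like timer are not candidates. I choose the smaller ring at (270,202) and will check it in a crop.

Run:
```python
from h import *
np.set_printoptions(precision=4,suppress=True)
rows=[]
C={"top":[(404,214),(327,197),(270,202),(369,175)],"side":[(381,172),(322,200),(288,250),(325,182)]}
for n in C:
    z=np.load(f"{n}0.npz"); p,d=z["p"],z["d"]; i=imaging.camera_info(n); W=cloud(d,i)
    rows.append(np.hstack([cv2.resize(p[v-h:v+h,u-h:u+h],(200,200),interpolation=cv2.INTER_CUBIC) for (u,v),h in zip(C[n],(17,20 if n=="top" else 30,11,14))]))
    for k,(u,v) in enumerate(C[n]):
        q=W[v-28:v+28,u-28:u+28].reshape(-1,3)
        ok=d[v-28:v+28,u-28:u+28].ravel()>0; q=q[ok]; c=world(i,u,v,0.02)
        q=q[np.hypot(*(q[:,:2]-c[:2]).T)<.075]
        print(n,k,c,"z pct",np.percentile(q[:,2],[2,20,50,80,98]))
        for lo,hi in [(.012,.035),(.035,.056),(.056,.075),(.075,.095),(.1,.2)]:
            s=q[(q[:,2]>lo)&(q[:,2]<hi)]
            if len(s)>4: print("   ",lo,hi,len(s),s.mean(0),s.min(0)[:2],s.max(0)[:2])
cv2.imwrite("pics/crop.png",np.vstack(rows)[:,:,::-1])
```

```text
top 0 [ 0.5055 -0.1041  0.02  ] z pct [-0.0056 -0.0005  0.0314  0.0412  0.0863]
    0.012 0.035 173 [ 0.4965 -0.1008  0.0321] [ 0.447  -0.1575] [ 0.5491 -0.0547]
    0.035 0.056 416 [ 0.4945 -0.1027  0.0411] [ 0.4457 -0.1556] [ 0.5487 -0.0531]
    0.056 0.075 38 [ 0.4954 -0.1018  0.0655] [ 0.4768 -0.1174] [ 0.536  -0.0836]
    0.075 0.095 86 [ 0.4963 -0.1041  0.0842] [ 0.4773 -0.1248] [ 0.5178 -0.0829]
top 1 [0.5846 0.1578 0.02  ] z pct [0.0388 0.0438 0.047  0.0502 0.15  ]
    0.012 0.035 6 [0.627  0.1399 0.0337] [0.5588 0.0839] [0.6551 0.1808]
    0.035 0.056 1301 [0.5807 0.1589 0.0467] [0.5108 0.0845] [0.6521 0.2315]
    0.056 0.075 15 [0.5699 0.1636 0.0626] [0.538  0.1112] [0.6233 0.2155]
    0.075 0.095 7 [0.5672 0.1637 0.0886] [0.5646 0.1541] [0.5696 0.1708]
    0.1 0.2 51 [0.5715 0.163  0.1422] [0.5592 0.1547] [0.5873 0.1716]
top 2 [0.5807 0.3574 0.02  ] z pct [-0.0065 -0.002   0.0013  0.0049  0.0307]
    0.012 0.035 122 [0.578  0.3579 0.0262] [0.5509 0.332 ] [0.6258 0.4157]
top 3 [0.6536 0.0036 0.02  ] z pct [-0.0061 -0.0021  0.0021  0.0218  0.061 ]
    0.012 0.035 138 [0.6594
[... 817 characters left out ...]
.6479 0.1763]
    0.056 0.075 11 [0.5794 0.1615 0.0635] [0.566  0.1494] [0.5917 0.1675]
    0.075 0.095 7 [0.5776 0.1647 0.0856] [0.566  0.1596] [0.5856 0.1687]
    0.1 0.2 43 [0.5762 0.1643 0.1379] [0.5655 0.1547] [0.5881 0.1698]
side 2 [0.5744 0.3609 0.02  ] z pct [-0.0025 -0.      0.0018  0.0101  0.0311]
    0.012 0.035 266 [0.5724 0.3601 0.0235] [0.4997 0.3285] [0.6046 0.3848]
side 3 [0.656  0.0026 0.02  ] z pct [-0.0019  0.0013  0.0058  0.0354  0.0661]
    0.012 0.035 165 [ 0.6501 -0.0004  0.0255] [ 0.6147 -0.0719] [0.7303 0.0388]
    0.035 0.056 104 [ 0.6553 -0.0049  0.0396] [ 0.6148 -0.0722] [0.7245 0.0359]
    0.056 0.075 30 [ 0.7195 -0.0038  0.0646] [ 0.6553 -0.0714] [0.7304 0.0348]
```

View pics/crop.png

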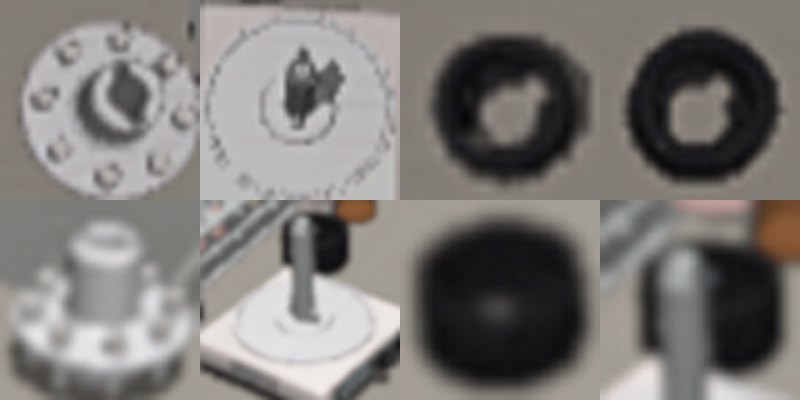

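The crop confirms the choice: tile 3 is the 54 mm ring and tile 4 is the bigger, 69 mm one. Tile 1 is the carrier with its keyways and tile 2 the spindle with its pin. Next I'll measure centres and keyway angles in metrically rectified views.

```bash
cat > rect.py <<'E'
from h import *
def rect(p,i,c,z,half=.032,px=200):
    s=np.linspace(-half,half,px)
    X,Y=np.meshgrid(c[0]+s[::-1],c[1]+s[::-1],indexing="ij") # up=+x, left=+y
    m=proj(i,np.stack([X,Y,np.full_like(X,z)],-1)).astype(np.float32)
    return cv2.remap(p,m[...,0],m[...,1],cv2.INTER_CUBIC)
def st(a):
    a=a.astype(float); lo,hi=np.percentile(a,[1,99]); a=np.clip((a-lo)/(hi-lo)*255,0,255).astype(np.uint8); c=a.shape[0]//2; a[c-3:c+3,c]=(255,0,0); a[c,c-3:c+3]=(255,0,0); return a
E
python3 - <<'E'
from rect import *
np.set_printoptions(precision=4,suppress=True)
rows=[]
for n in("top","side"):
    p=imaging.camera(n)[0]; i=imaging.camera_info(n)
    rows.append(np.hstack([st(rect(p,i,c,z,h)) for c,z,h in [((.4968,-.1035),.086,.032),((.5765,.163),.1495,.032),((.5765,.163),.05,.09),((.576,.357),.029,.04)]]))
    for t in("cross_pin","spindle_seat","locking_ring","tube_carrier","cover_plate","bead_mill"):
        for b in spotter.mark_of(n,t)[:2]: print(n,t,world(i,*b["uv"],{"cross_pin":.1495,"spindle_seat":.05}.get(t,0)),b["confidence"])
cv2.imwrite("pics/rect.png",np.vstack(rows)[:,:,::-1])
E
```

```text
top cross_pin [0.5757 0.1582 0.1495] 0.73
top spindle_seat [0.57   0.1555 0.05  ] 0.71
top locking_ring [0.6506 0.0091 0.    ] 0.81
top locking_ring [0.5807 0.3633 0.    ] 0.65
top tube_carrier [0.4337 0.3447 0.    ] 0.71
top tube_carrier [ 0.5054 -0.1027  0.    ] 0.65
top cover_plate [0.4247 0.3542 0.    ] 0.75
top bead_mill [0.5801 0.1541 0.    ] 0.92
side cross_pin [0.5823 0.1776 0.1495] 0.84
side spindle_seat [0.5812 0.1533 0.05  ] 0.93
side locking_ring [ 0.668  -0.0223  0.    ] 0.81
side locking_ring [ 0.5684  0.3653 -0.    ] 0.8
side tube_carrier [ 0.4979 -0.1169  0.    ] 0.86
side tube_carrier [0.4529 0.5006 0.    ] 0.62
side cover_plate [ 0.4354  0.3566 -0.    ] 0.61
side cover_plate [0.5768 0.1527 0.    ] 0.52
side bead_mill [ 0.5769  0.1533 -0.    ] 0.75
side bead_mill [0.3852 0.5465 0.    ] 0.59
```

View pics/rect.png

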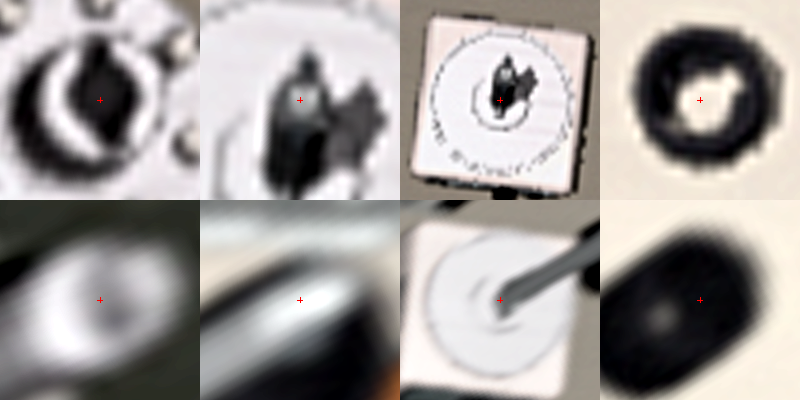

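The rectified views show the carrier's keyways near +10° (tile 1). The mill housing is turned about −6.5°, with the pin's far tip at (307,60) in tile 2. Next I'll refine the centres.

```bash
cat > fit.py <<'E'
from rect import *
from scipy.optimize import least_squares
np.set_printoptions(precision=4,suppress=True)
p=np.load("top0.npz")["p"]; ps=np.load("side0.npz")["p"]
def mask(img): g=cv2.GaussianBlur(img,(0,0),2); return g
for n,q in(("top",p),("side",ps)):
    i=imaging.camera_info(n)
    H=.1;N=800;s=2*H/N
    def w(c,u,v): return np.array([c[0]+H-v*2*H/(N-1),c[1]+H-u*2*H/(N-1)])
    # housing top square z=.044
    c=(.5765,.163); im=rect(q,i,c,.044,H,N); 
    m=(im.min(2)>185).astype(np.uint8); m=cv2.morphologyEx(m,cv2.MORPH_OPEN,np.ones((25,25)))
    k=max(cv2.findContours(m,0,1)[0],key=cv2.contourArea); r=cv2.minAreaRect(k); print(n,"housing",w(c,*r[0]),np.array(r[1])*s,r[2])
    # cover flange z=.005 , carrier disc
    for nm,c,z in(("cover",(.436,.355),.005),):
        im=rect(q,i,c,z,H,N); m=(im.min(2)>165).astype(np.uint8); m=cv2.morphologyEx(m,cv2.MORPH_OPEN,np.ones((25,25)))
        k=max(cv2.findContours(m,0,1)[0],key=cv2.contourArea); e=cv2.fitEllipse(cv2.convexHull(k)); print(n,nm,w(c,*e[0]),np.array(e[1])*s)
    c=(.575,.357); im=rect(q,i,c,.029,.05,N)
    m=(im.max(2)<90).astype(np.uint8); m=cv2.morphologyEx(m,cv2.MORPH_CLOSE,np.ones((5,5)))
    k=max(cv2.findContours(m,0,1)[0],key=cv2.contourArea); e=cv2.minEnclosingCircle(k); b=cv2.fitEllipse(cv2.convexHull(k))
    print(n,"ring",[c[0]+.05-b[0][1]*.1/N,c[1]+.05-b[0][0]*.1/N],np.array(b[1])*.1/N)
    d=np.load(f"{n}0.npz")["d"]; W=cloud(d,i).reshape(-1,3)
    def circ(c,R,lo,hi,rin,rout):
        P=W[(W[:,2]>lo)&(W[:,2]<hi)&(np.hypot(W[:,0]-c[0],W[:,1]-c[1])<rout)]
        # maximise points inside annulus rin..R by soft boundary
        f=lambda x:-np.sum((1/(1+np.exp((np.hypot(P[:,0]-x[0],P[:,1]-x[1])-R)/.001)))*(1/(1+np.exp((rin-np.hypot(P[:,0]-x[0],P[:,1]-x[1]))/.001))))
        from scipy.optimize import brute,fmin
        x=brute(f,(slice(c[0]-.01,c[0]+.01,.0005),slice(c[1]-.01,c[1]+.01,.0005)),finish=fmin); return x,len(P),np.median(P[:,2])
    print(n,"hubtop",circ((.497,-.103),.021,.08,.092,.0118,.035))
    print(n,"neck top",circ((.436,.355),.028,.033,.043,.0228,.04))
    print(n,"ring top",circ((.575,.357),.027,.024,.034,.02,.036))
    P=W[(W[:,2]>.1)&(W[:,2]<.165)&(np.hypot(W[:,0]-.577,W[:,1]-.163)<.03)]
    for lo in np.arange(.1,.165,.01):
        Q=P[(P[:,2]>=lo)&(P[:,2]<lo+.01)]
        if len(Q): print("  spindle",lo,len(Q),Q.min(0)[:2],Q.max(0)[:2],Q.mean(0))
E
python3 fit.py
```

```text
top housing [0.5802 0.205 ] [0.0314 0.0423] 1.9091522693634033
top cover [0.426  0.3931] [0.0473 0.0832]
top ring [0.5774209671020508, 0.35418939971923824] [0.0588 0.0611]
top hubtop (array([ 0.4972, -0.1041]), 75, np.float64(0.08482062734150952))
top neck top (array([0.4327, 0.3674]), 67, np.float64(0.03776692020894323))
top ring top (array([0.5784, 0.3576]), 91, np.float64(0.02872830540458704))
  spindle 0.1 5 [0.5664 0.1547] [0.5708 0.1708] [0.5677 0.1632 0.1032]
  spindle 0.11 4 [0.5641 0.1584] [0.5704 0.1712] [0.5668 0.1649 0.1165]
  spindle 0.12 3 [0.5682 0.1551] [0.571  0.1714] [0.5692 0.1649 0.1258]
  spindle 0.13 4 [0.5637 0.1588] [0.5723 0.1714] [0.5679 0.166  0.1341]
  spindle 0.13999999999999999 7 [0.5592 0.1557] [0.5824 0.1716] [0.5699 0.1626 0.1478]
  spindle 0.14999999999999997 27 [0.5611 0.1553] [0.5873 0.1714] [0.5742 0.1623 0.154 ]
  spindle 0.15999999999999998 1 [0.5695 0.1593] [0.5695 0.1593] [0.5695 0.1593 0.1606]
side housing [0.571  0.1665] [0.154  0.1494] 6.638182163238525
side cover [0.435  0.3621] [0.1055 0.1246]
side ring [0.5693983840942383, 0.36928649139404296] [0.0555 0.0814]
side hubtop (array([ 0.4972, -0.1036]), 71, np.float64(0.08611179022050075))
side neck top (array([0.4325, 0.3678]), 124, np.float64(0.03789867501319383))
side ring top (array([0.5786, 0.3584]), 132, np.float64(0.029228593337638276))
  spindle 0.1 19 [0.5642 0.1612] [0.5817 0.1738] [0.572  0.1676 0.1052]
  spindle 0.11 21 [0.5633 0.1574] [0.5822 0.1725] [0.5713 0.1664 0.1155]
  spindle 0.12 20 [0.5643 0.1585] [0.5827 0.1732] [0.5726 0.1676 0.1261]
  spindle 0.13 18 [0.5647 0.1584] [0.5813 0.1722] [0.5709 0.1663 0.1351]
  spindle 0.13999999999999999 21 [0.5633 0.1618] [0.5812 0.1728] [0.5726 0.1675 0.1454]
  spindle 0.14999999999999997 26 [0.5582 0.1547] [0.5881 0.1692] [0.5728 0.1643 0.1544]
```

```bash
cat > sp.py <<'E'
from h import *
from scipy.optimize import least_squares
np.set_printoptions(precision=4,suppress=True)
def pts(n): 
    d=np.load(f"{n}0.npz")["d"]; return cloud(d,imaging.camera_info(n)).reshape(-1,3)
W={n:pts(n) for n in("top","side")}
for k in(["top"],["side"],["top","side"]):
    P=np.vstack([W[n] for n in k]); P=P[(P[:,2]>.07)&(P[:,2]<.145)&(np.hypot(P[:,0]-.574,P[:,1]-.163)<.016)]
    r=least_squares(lambda x:np.hypot(P[:,0]-x[0],P[:,1]-x[1])-.01,[.574,.163],loss="soft_l1",f_scale=.001); print(k,len(P),r.x,np.median(abs(r.fun)))
c=r.x
for n in W:
    P=W[n]; rr=np.hypot(P[:,0]-c[0],P[:,1]-c[1]); 
    for lo,hi in((.143,.158),(.056,.066)):
        Q=P[(P[:,2]>lo)&(P[:,2]<hi)&(rr>.0105)&(rr<.022)]; print(n,lo); print(np.c_[(Q-[*c,0])*1000,np.degrees(np.arctan((Q[:,1]-c[1])/(Q[:,0]-c[0])))].round(1))
    Q=P[(P[:,2]>.04)&(P[:,2]<.048)&(rr<.13)]; h=cv2.convexHull((Q[:,:2]*1e4).astype(np.float32)); b=cv2.minAreaRect(h); print(n,"housing",np.array(b[0])/1e4,np.array(b[1])/1e4,b[2])
    # neck and ring, wide
    for c0,R,rin,lo,hi in(((.4326,.3676),.028,.0228,.033,.043),((.4326,.3676),.052,.0,.002,.009)):
        Q=P[(P[:,2]>lo)&(P[:,2]<hi)&(np.hypot(P[:,0]-c0[0],P[:,1]-c0[1])<R+.012)]; print(n,R,len(Q),(Q.min(0)+Q.max(0))/2,Q.max(0)-Q.min(0))
E
python3 sp.py
```

```text
['top'] 27 [0.5752 0.1621] 0.0004013111561349345
['side'] 140 [0.5754 0.1603] 0.0011845138093381329
['top', 'side'] 167 [0.5754 0.1607] 0.0011748832223880522
top 0.143
[[ 11.9   0.4 155.2   1.7]
 [ 11.6  -2.8 155.5 -13.6]
 [  0.4  10.8 151.5  88. ]
 [ -2.2  10.9 148.4 -78.7]
 [-10.1   5.2 152.5 -27. ]
 [-10.4   2.  152.8 -10.8]
 [-11.   -1.1 154.5   5.8]
 [-13.7   5.5 153.7 -21.8]
 [-14.3   2.4 155.6  -9.4]
 [-16.2   2.3 149.3  -8.2]]
top 0.056
[[ -1.4  16.   57.3 -85.1]
 [ -6.1   9.5  60.9 -57.4]
 [-14.    3.4  63.1 -13.6]
 [-16.3  -0.   56.5   0. ]]
top housing [0.5969 0.1594] [0.1489 0.215 ] 81.62613677978516
top 0.028 69 [0.4329 0.3667 0.0381] [0.0548 0.0548 0.0097]
top 0.052 486 [0.4336 0.3664 0.0055] [0.1245 0.125  0.007 ]
side 0.143
[[ 12.7   0.1 153.5   0.5]
 [ 10.9   3.2 152.2  16.4]
 [-11.1   6.  156.5 -28.3]
 [-10.9  -0.3 153.    1.3]
 [-12.5   8.5 154.9 -34.4]
 [-15.2   7.3 155.  -25.8]
 [-17.2   4.9 154.2 -16.1]
 [ -0.1  10.8 149.1 -89.4]
 [-14.1   5.7 150.3 -21.9]
 [ -0.4  11.5 146.1 -87.9]
 [ -3.1  10.2 146.2 -73.2]
 [ -8.3   7.5 146.2 -42.1]
 [-12.1   2.4 144.4 -11. ]
 [ -0.7  12.2 143.1 -86.6]
 [ -6.4  10.2 143.7 -57.9]]
side 0.056
[[ 12.2  -0.   63.7  -0.2]
 [ 16.3  -0.7  58.2  -2.4]
 [ 11.1   2.   61.6  10.4]
 [ 14.5   2.5  57.    9.8]
 [ 11.5   1.5  57.4   7.6]
 [-10.9   3.5  65.8 -17.8]
 [ -9.4 -11.3  56.2  50.1]
 [-12.3   6.1  64.1 -26.3]
 [-14.    2.9  62.7 -11.7]
 [-12.3   6.3  60.6 -27.1]
 [-14.1   3.3  59.3 -13.1]
 [-17.1   2.4  59.7  -7.8]
 [ -1.6  12.2  57.1 -82.5]]
side housing [0.5992 0.1606] [0.1518 0.208 ] 83.28079986572266
side 0.028 134 [0.4335 0.3681 0.0375] [0.0569 0.0577 0.0091]
side 0.052 584 [0.4327 0.3675 0.0055] [0.127  0.1257 0.007 ]
```

```bash
cat > ang.py <<'E'
from rect import *
from scipy.ndimage import gaussian_filter
np.set_printoptions(precision=3,suppress=True)
def model(t,z=0,half=.024,px=97,c=(0,0)):
    s=np.linspace(half,-half,px); X,Y=np.meshgrid(s,s,indexing="ij"); X=X-c[0];Y=Y-c[1]
    a=X*np.cos(t)+Y*np.sin(t); b=-X*np.sin(t)+Y*np.cos(t)
    return ((np.hypot(X,Y)<.0116)|((abs(b)<.005)&(abs(a)<.0176))).astype(float)
p=np.load("top0.npz")["p"]; i=imaging.camera_info("top")
for nm,c,z,sg in(("carrier",(.4972,-.104),.086,-1),("ring",(.5785,.358),.007,1)):
    g=sg*rect(p,i,c,z,.024,97).mean(2).astype(float); best=[]
    s=np.linspace(-.024,.024,97); m=np.hypot(*np.meshgrid(s,s))<.0195; 
    for dx in np.arange(-.004,.0041,.001):
      for dy in np.arange(-.004,.0041,.001):
        for t in range(-90,90,3):
            M=gaussian_filter(model(np.radians(t),c=(dx,dy)),2.5); best.append((np.corrcoef(M[m],g[m])[0,1],t,dx,dy))
    best.sort(reverse=True); print(nm); print(np.array(best[:6]))
    by={}
    for b in best: by.setdefault(b[1],b[0])
    print({k:round(by[k],2) for k in sorted(by)[::3]})
E
python3 ang.py
```

```text
carrier
[[ 0.955 12.     0.001 -0.001]
 [ 0.954  9.     0.001 -0.001]
 [ 0.946 12.     0.    -0.001]
 [ 0.946 15.     0.001 -0.001]
 [ 0.945  9.     0.    -0.001]
 [ 0.944  6.     0.001 -0.001]]
{-90: np.float64(0.58), -81: np.float64(0.57), -72: np.float64(0.56), -63: np.float64(0.55), -54: np.float64(0.55), -45: np.float64(0.56), -36: np.float64(0.58), -27: np.float64(0.62), -18: np.float64(0.7), -9: np.float64(0.81), 0: np.float64(0.9), 9: np.float64(0.95), 18: np.float64(0.93), 27: np.float64(0.84), 36: np.float64(0.73), 45: np.float64(0.65), 54: np.float64(0.6), 63: np.float64(0.58), 72: np.float64(0.58), 81: np.float64(0.58)}
ring
[[  0.941 -48.      0.001  -0.002]
 [  0.941 -48.      0.001  -0.001]
 [  0.94  -45.      0.001  -0.002]
 [  0.94  -51.      0.001  -0.001]
 [  0.937 -51.      0.001  -0.002]
 [  0.937 -45.      0.001  -0.001]]
{-90: np.float64(0.76), -81: np.float64(0.79), -72: np.float64(0.83), -63: np.float64(0.89), -54: np.float64(0.93), -45: np.float64(0.94), -36: np.float64(0.91), -27: np.float64(0.87), -18: np.float64(0.82), -9: np.float64(0.79), 0: np.float64(0.76), 9: np.float64(0.74), 18: np.float64(0.73), 27: np.float64(0.72), 36: np.float64(0.71), 45: np.float64(0.7), 54: np.float64(0.71), 63: np.float64(0.72), 72: np.float64(0.72), 81: np.float64(0.74)}
```

The fits agree across both cameras: hub at (0.497, −0.104) with keyways +11°, spindle at (0.575, 0.1625) with pin −6.5°, and ring at (0.5785, 0.358) with keyways −48°. The neck is at (0.433, 0.367). Now I'll move above the carrier.

```bash
python3 -m jog '[{"rotation":[0,0,0],"translation":[278,400,0],"grip":85},{"rotation":[0,0,0],"translation":[278,400,0],"grip":85},{"rotation":[0,0,0],"translation":[278,400,0],"grip":85},{"rotation":[0,0,0],"translation":[278,400,0],"grip":85},{"rotation":[0,0,0],"translation":[278,400,0],"grip":85},{"rotation":[0,0,0],"translation":[278,400,0],"grip":85},{"rotation":[0,0,0],"translation":[278,400,0],"grip":85},{"rotation":[0,0,0],"translation":[278,400,0],"grip":85},{"rotation":[0,0,0],"translation":[278,400,0],"grip":85},{"rotation":[0,0,0],"translation":[278,400,0],"grip":85},{"rotation":[0,0,0],"translation":[278,400,-40],"grip":85},{"rotation":[0,0,0],"translation":[278,400,-80],"grip":85},{"rotation":[0,0,0],"translation":[278,400,-80],"grip":85}]' 60
```

```text
time: 3.5
ee_pos: [0.4946, -0.1035, 0.1461]
tcp_rot: [-179.7, 0.4, 23.5]
wrist_force: [-0.4, -0.7, 0.3]
opening: 0.0846
grasp_force: 0.0
```

```bash
python3 -m jog '[{"rotation":[0,0,0],"translation":[0,0,0],"grip":85},{"rotation":[0,0,0],"translation":[0,0,0],"grip":85},{"rotation":[0,0,0],"translation":[0,0,-40],"grip":85},{"rotation":[0,0,0],"translation":[0,0,-70],"grip":85},{"rotation":[0,0,0],"translation":[0,0,-90],"grip":85},{"rotation":[0,0,0],"translation":[0,0,-95],"grip":85},{"rotation":[0,0,0],"translation":[0,0,-95],"grip":85},{"rotation":[0,0,0],"translation":[0,0,-95],"grip":85}]'
python3 -c "
from h import *
p,d,i=cam('side'); cv2.imwrite('pics/g1.png',cv2.resize(p[120:220,310:450,::-1],None,fx=4,fy=4,interpolation=2)); print(readout.get_obs()['ee_pos'],readout.get_obs()['tcp_rot'])"
```

```text
time: 4.3
ee_pos: [0.4983, -0.1048, 0.0584]
tcp_rot: [179.9, -0.1, 23.5]
wrist_force: [0.8, -0.5, -0.1]
opening: 0.0851
grasp_force: 0.0
[ 0.4982677  -0.10478314  0.05837655] [ 1.79904476e+02 -1.36170238e-01  2.34690876e+01]
```

View pics/g1.png

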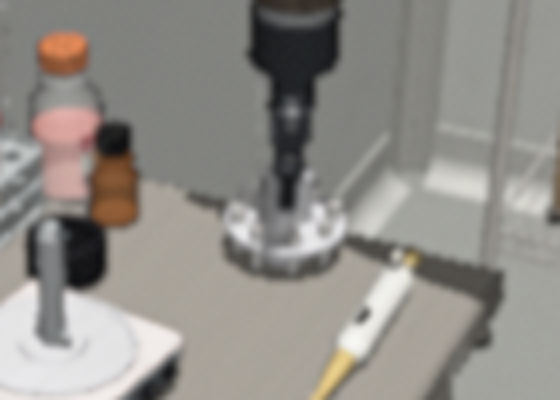

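The picture shows the fingers straddling the hub at (285,200) in the crop, clear of the bystanders. Now I'll close and lift.

```bash
python3 -m jog '[{"rotation":[0,0,0],"translation":[0,0,0],"grip":30},{"rotation":[0,0,0],"translation":[0,0,0],"grip":30},{"rotation":[0,0,0],"translation":[0,0,0],"grip":30},{"rotation":[0,0,0],"translation":[0,0,0],"grip":30},{"rotation":[0,0,0],"translation":[0,0,0],"grip":30},{"rotation":[0,0,0],"translation":[0,0,0],"grip":30},{"rotation":[0,0,0],"translation":[0,0,0],"grip":30},{"rotation":[0,0,0],"translation":[0,0,0],"grip":30},{"rotation":[0,0,0],"translation":[0,0,0],"grip":30}]' 60; python3 -c "
from h import *
o=readout.get_obs();print(o['ee_pos'],o['tcp_rot'])"
```

```text
time: 5.25
ee_pos: [0.4975, -0.1046, 0.0569]
tcp_rot: [180.0, -0.0, 23.5]
wrist_force: [-0.0, -0.5, 5.8]
opening: 0.04
grasp_force: 60.4
[ 0.49749421 -0.10460171  0.056919  ] [ 1.79957987e+02 -4.72337343e-02  2.34776121e+01]
```

```bash
python3 -m jog '[{"rotation":[0,0,0],"translation":[0,0,10],"grip":30},{"rotation":[0,0,0],"translation":[0,0,40],"grip":30},{"rotation":[0,0,0],"translation":[0,0,80],"grip":30},{"rotation":[0,0,0],"translation":[0,0,120],"grip":30},{"rotation":[0,0,0],"translation":[0,0,160],"grip":30},{"rotation":[0,0,0],"translation":[0,0,180],"grip":30},{"rotation":[0,0,-3],"translation":[10,34,180],"grip":30},{"rotation":[0,0,-6],"translation":[22,75,180],"grip":30},{"rotation":[0,0,-9],"translation":[34,116,180],"grip":30},{"rotation":[0,0,-12],"translation":[46,157,180],"grip":30},{"rotation":[0,0,-15],"translation":[57,195,180],"grip":30},{"rotation":[0,0,-17.5],"translation":[67,229,180],"grip":30},{"rotation":[0,0,-17.5],"translation":[75,254,180],"grip":30},{"rotation":[0,0,-17.5],"translation":[78,266,180],"grip":30},{"rotation":[0,0,-17.5],"translation":[78,266,180],"grip":30},{"rotation":[0,0,-17.5],"translation":[78,266,180],"grip":30},{"rotation":[0,0,-17.5],"translation":[78,266,180],"grip":30},{"rotation":[0,0,-17.5],"translation":[78,266,180],"grip":30}]'
cat > look.py <<'E'
from rect import *
import sys
o=readout.get_obs();print(o['time'],o['ee_pos'].round(4),o['tcp_rot'].round(2),o['wrist_force'].round(1))
ims=[]
for n,h in(('top',35),('side',45)):
    p,d,i=cam(n); u,v=proj(i,np.array(eval(sys.argv[2]))).round().astype(int); ims.append(cv2.resize(p[v-h:v+h,u-h:u+h,::-1],(400,400),interpolation=2)); np.savez(f'{n}_{sys.argv[1]}.npz',p=p,d=d)
cv2.imwrite(f'pics/{sys.argv[1]}.png',np.hstack(ims))
E
python3 look.py c1 '[.575,.1625,.15]'
python3 - <<'E'
from h import *
np.set_printoptions(precision=4,suppress=True)
z0=.18
for n in("top","side"):
    W=cloud(np.load(f"{n}_c1.npz")["d"],imaging.camera_info(n)).reshape(-1,3)
    Q=W[(W[:,2]>z0-.01)&(W[:,2]<z0+.055)&(np.hypot(W[:,0]-.575,W[:,1]-.163)<.07)]
    print(n,len(Q),Q.min(0),Q.max(0),(Q.min(0)+Q.max(0))/2)
E
```

```text
time: 7.05
ee_pos: [0.5831, 0.1159, 0.2366]
tcp_rot: [-178.0, 0.1, 10.3]
wrist_force: [0.1, 0.0, -3.1]
opening: 0.0401
grasp_force: 61.5
7.05 [0.5831 0.1159 0.2366] [-1.7803e+02  6.0000e-02  1.0350e+01] [ 0.1  0.  -3.1]
top 274 [0.5305 0.0966 0.1843] [0.62   0.169  0.2344] [0.5752 0.1328 0.2094]
side 484 [0.5304 0.0941 0.1804] [0.6336 0.1697 0.2349] [0.582  0.1319 0.2076]
```

View pics/c1.png

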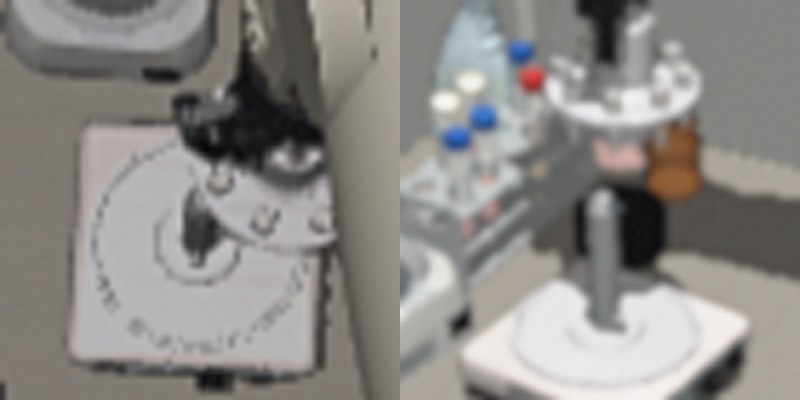

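The carrier is held upright with its disc at (625,90), side half, and is still on its way to the spindle. I'll let it settle.

```bash
python3 -m jog '[{"rotation":[0,0,0],"translation":[0,0,0],"grip":30},{"rotation":[0,0,0],"translation":[0,0,0],"grip":30},{"rotation":[0,0,0],"translation":[0,0,0],"grip":30}]'
```

```text
time: 7.45
ee_pos: [0.5833, 0.1163, 0.2363]
tcp_rot: [-178.0, 0.1, 10.4]
wrist_force: [0.0, -0.5, -2.1]
opening: 0.04
grasp_force: 61.5
```

```bash
python3 -c "
from h import *
np.set_printoptions(precision=2,suppress=True)
o=readout.get_obs();print(o['q'],o['qd'],o['joint_efforts'],o['torque'])"
```

```text
[ 10.33  11.5   17.91  96.48   1.97 179.94] [-0.    0.13  0.11 -0.04 -0.06 -0.05] [ -0.04 -60.62  47.65   0.02   0.14   0.  ] [-0.07 -0.04  0.04]
```

J6 reached its 180° limit. The keyways have half-turn symmetry, so I'll take the other wrist solution (+175.6°) and remove the 2° tilt.

```bash
python3 -m jog '[{"rotation":[-1.96,-0.45,6],"translation":[0,0,0],"grip":30},{"rotation":[-1.92,-0.62,15],"translation":[-2,10,0],"grip":30},{"rotation":[-1.92,-0.62,15],"translation":[-5,30,0],"grip":30},{"rotation":[-1.92,-0.62,15],"translation":[-8,46,0],"grip":30},{"rotation":[-1.92,-0.62,15],"translation":[-8,46,0],"grip":30},{"rotation":[-1.92,-0.62,15],"translation":[-8,46,0],"grip":30},{"rotation":[-1.92,-0.62,15],"translation":[-8,46,0],"grip":30}]'
```

```text
time: 8.15
ee_pos: [0.5754, 0.162, 0.2363]
tcp_rot: [180.0, 0.1, 25.4]
wrist_force: [0.4, -0.2, -2.4]
opening: 0.0397
grasp_force: 61.6
```

```bash
python3 -m jog '[{"rotation":[0,0,8],"translation":[0,0,0],"grip":30},{"rotation":[0,0,16.5],"translation":[0,0,0],"grip":30},{"rotation":[0,0,25],"translation":[0,0,0],"grip":30},{"rotation":[0,0,33.5],"translation":[0,0,0],"grip":30},{"rotation":[0,0,42],"translation":[0,0,0],"grip":30},{"rotation":[0,0,50.5],"translation":[0,0,0],"grip":30},{"rotation":[0,0,59],"translation":[0,0,0],"grip":30},{"rotation":[0,0,67.5],"translation":[0,0,0],"grip":30},{"rotation":[0,0,76],"translation":[0,0,0],"grip":30},{"rotation":[0,0,84.5],"translation":[0,0,0],"grip":30},{"rotation":[0,0,93],"translation":[0,0,0],"grip":30},{"rotation":[0,0,101.5],"translation":[0,0,0],"grip":30},{"rotation":[0,0,110],"translation":[0,0,0],"grip":30},{"rotation":[0,0,118.5],"translation":[0,0,0],"grip":30},{"rotation":[0,0,127],"translation":[0,0,0],"grip":30},{"rotation":[0,0,135.5],"translation":[0,0,0],"grip":30},{"rotation":[0,0,144],"translation":[0,0,0],"grip":30},{"rotation":[0,0,152.5],"translation":[0,0,0],"grip":30},{"rotation":[0,0,160],"translation":[0,0,0],"grip":30},{"rotation":[0,0,160],"translation":[0,0,0],"grip":30}]'
```

```text
time: 10.15
ee_pos: [0.5755, 0.1617, 0.2363]
tcp_rot: [180.0, 0.1, -174.6]
wrist_force: [-0.5, 0.3, -2.4]
opening: 0.0399
grasp_force: 61.6
```

```bash
python3 -m jog '[{"rotation":[0,0,0],"translation":[0,0.7,-8],"grip":30},{"rotation":[0,0,0],"translation":[0,0.7,-16],"grip":30},{"rotation":[0,0,0],"translation":[0,0.7,-22],"grip":30},{"rotation":[0,0,0],"translation":[0,0.7,-26],"grip":30},{"rotation":[0,0,0],"translation":[0,0.7,-30],"grip":30},{"rotation":[0,0,0],"translation":[0,0.7,-33],"grip":30},{"rotation":[0,0,0],"translation":[0,0.7,-33],"grip":30}]'; python3 look.py c2 '[.575,.1625,.15]'
```

```text
time: 10.85
ee_pos: [0.5753, 0.1618, 0.2031]
tcp_rot: [-179.9, 0.1, -174.7]
wrist_force: [-0.7, -5.4, -4.0]
opening: 0.0401
grasp_force: 61.4
10.85 [0.5753 0.1618 0.2031] [-1.7988e+02  7.0000e-02 -1.7469e+02] [-0.7 -5.4 -4. ]
```

The underside is now below the pin's top, so the keyways are over the pin. I'll ease 1 mm in −y and keep lowering.

```bash
python3 -m jog '[{"rotation":[0,0,0],"translation":[0,-1,0],"grip":30},{"rotation":[0,0,0],"translation":[0,-1,-5],"grip":30},{"rotation":[0,0,0],"translation":[0,-1,-12],"grip":30},{"rotation":[0,0,0],"translation":[0,-1,-20],"grip":30},{"rotation":[0,0,0],"translation":[0,-1,-30],"grip":30},{"rotation":[0,0,0],"translation":[0,-1,-40],"grip":30},{"rotation":[0,0,0],"translation":[0,-1,-40],"grip":30}]'; python3 -m jog '[{"rotation":[0,0,0],"translation":[0,0,-10],"grip":30},{"rotation":[0,0,0],"translation":[0,0,-20],"grip":30},{"rotation":[0,0,0],"translation":[0,0,-30],"grip":30},{"rotation":[0,0,0],"translation":[0,0,-35],"grip":30},{"rotation":[0,0,0],"translation":[0,0,-35],"grip":30}]'
```

```text
time: 11.65
ee_pos: [0.5748, 0.1614, 0.1615]
tcp_rot: [-179.9, -0.0, -174.6]
wrist_force: [0.1, -4.3, -4.8]
opening: 0.0398
grasp_force: 61.2
time: 12.15
ee_pos: [0.575, 0.1615, 0.1275]
tcp_rot: [-180.0, 0.0, -174.6]
wrist_force: [0.3, -5.7, -5.3]
opening: 0.04
grasp_force: 61.1
```

```bash
python3 -m jog '[{"rotation":[0,0,0],"translation":[0,-0.8,0],"grip":30},{"rotation":[0,0,0],"translation":[0,-0.8,-4],"grip":30},{"rotation":[0,0,0],"translation":[0,-0.8,-8],"grip":30},{"rotation":[0,0,0],"translation":[0,-0.8,-11],"grip":30},{"rotation":[0,0,0],"translation":[0,-0.8,-14],"grip":30},{"rotation":[0,0,0],"translation":[0,-0.8,-17],"grip":30},{"rotation":[0,0,0],"translation":[0,-0.8,-19],"grip":30},{"rotation":[0,0,0],"translation":[0,-0.8,-19],"grip":30}]'
```

```text
time: 12.95
ee_pos: [0.5752, 0.1613, 0.1088]
tcp_rot: [180.0, 0.0, -174.6]
wrist_force: [0.8, -2.1, -3.7]
opening: 0.0398
grasp_force: 61.4
```

```bash
python3 -m jog '[{"rotation":[0,0,0],"translation":[0,-0.3,-1],"grip":30},{"rotation":[0,0,0],"translation":[0,-0.3,-1.5],"grip":30},{"rotation":[0,0,0],"translation":[0,-0.3,-2],"grip":30},{"rotation":[0,0,0],"translation":[0,-0.3,-2.5],"grip":30},{"rotation":[0,0,0],"translation":[0,-0.3,-3],"grip":30},{"rotation":[0,0,0],"translation":[0,-0.3,-3],"grip":30}]'
```

```text
time: 13.55
ee_pos: [0.5756, 0.1612, 0.107]
tcp_rot: [179.9, 0.1, -174.6]
wrist_force: [-1.6, -0.5, 3.7]
opening: 0.0401
grasp_force: 62.3
```

Contact came at the predicted height (TCP z 0.107), so the carrier is home. I'll release, rise, and go to the cover.

```bash
python3 -m jog '[{"rotation":[0,0,0],"translation":[0,0,0],"grip":85},{"rotation":[0,0,0],"translation":[0,0,0],"grip":85},{"rotation":[0,0,0],"translation":[0,0,0],"grip":85},{"rotation":[0,0,0],"translation":[0,0,2],"grip":85},{"rotation":[0,0,0],"translation":[0,0,10],"grip":85},{"rotation":[0,0,0],"translation":[0,0,40],"grip":85},{"rotation":[0,0,0],"translation":[0,0,85],"grip":85},{"rotation":[0,0,0],"translation":[0,0,130],"grip":85},{"rotation":[0,0,0],"translation":[-10,15,145],"grip":85},{"rotation":[0,0,0],"translation":[-38,55,145],"grip":85},{"rotation":[0,0,0],"translation":[-66,95,145],"grip":85},{"rotation":[0,0,0],"translation":[-94,135,145],"grip":85},{"rotation":[0,0,0],"translation":[-120,174,145],"grip":85},{"rotation":[0,0,0],"translation":[-142.5,206,145],"grip":85},{"rotation":[0,0,0],"translation":[-142.5,206,145],"grip":85},{"rotation":[0,0,0],"translation":[-142.5,206,105],"grip":85},{"rotation":[0,0,0],"translation":[-142.5,206,60],"grip":85},{"rotation":[0,0,0],"translation":[-142.5,206,20],"grip":85},{"rotation":[0,0,0],"translation":[-142.5,206,0],"grip":85},{"rotation":[0,0,0],"translation":[-142.5,206,0],"grip":85}]'
python3 - <<'E'
from h import *
np.set_printoptions(precision=4,suppress=True)
o=readout.get_obs();print(o['ee_pos'],o['tcp_rot'],o['q'])
for n in("top","side"):
    p,d,i=cam(n); W=cloud(d,i).reshape(-1,3); R=np.hypot(W[:,0]-.5752,W[:,1]-.162)
    Q=W[(R<.052)&(R>.03)&(W[:,2]>.06)&(W[:,2]<.12)]; print(n,"caps",len(Q),np.percentile(Q[:,2],[5,25,50,75,95,99]))
    Q=W[(R<.023)&(R>.012)&(W[:,2]>.12)&(W[:,2]<.15)]; print("hub top",len(Q),np.median(Q,0),Q.min(0),Q.max(0))
E
```

```text
time: 15.55
ee_pos: [0.4315, 0.3655, 0.1031]
tcp_rot: [-179.9, -0.2, -174.6]
wrist_force: [0.6, -0.3, 1.0]
opening: 0.0851
grasp_force: 0.0
[0.4315 0.3655 0.1031] [-179.8514   -0.1832 -174.6259] [40.2803  6.7167 -2.2128 81.3057 -0.017  34.906 ]
top caps 468 [0.0815 0.0847 0.0877 0.0914 0.1007 0.104 ]
hub top 79 [0.5736 0.17   0.1356] [0.5538 0.1447 0.12  ] [0.5973 0.1843 0.1499]
side caps 138 [0.0689 0.0862 0.0882 0.0953 0.1012 0.1043]
  return _methods._mean(a, axis=axis, dtype=dtype,
  ret = um.true_divide(
Traceback (most recent call last):
ValueError: zero-size array to reduction operation minimum which has no identity
```

Hub top reads 0.136 and the caps 0.10, so the carrier is fully home. Now I'll grasp the cover's neck.

```bash
python3 -m jog '[{"rotation":[0,0,0],"translation":[0,0,0],"grip":85},{"rotation":[0,0,0],"translation":[0,0,-35],"grip":85},{"rotation":[0,0,0],"translation":[0,0,-65],"grip":85},{"rotation":[0,0,0],"translation":[0,0,-85],"grip":85},{"rotation":[0,0,0],"translation":[0,0,-95],"grip":85},{"rotation":[0,0,0],"translation":[0,0,-98],"grip":85},{"rotation":[0,0,0],"translation":[0,0,-98],"grip":85},{"rotation":[0,0,0],"translation":[0,0,-98],"grip":40},{"rotation":[0,0,0],"translation":[0,0,-98],"grip":40},{"rotation":[0,0,0],"translation":[0,0,-98],"grip":40},{"rotation":[0,0,0],"translation":[0,0,-98],"grip":40},{"rotation":[0,0,0],"translation":[0,0,-98],"grip":40},{"rotation":[0,0,0],"translation":[0,0,-98],"grip":40}]' 60
```

```text
time: 16.95
ee_pos: [0.4335, 0.3675, 0.01]
tcp_rot: [179.9, 0.2, -174.6]
wrist_force: [-0.8, -1.9, 7.8]
opening: 0.0533
grasp_force: 63.0
```

```bash
python3 -m jog '[{"rotation":[0,0,0],"translation":[0,0,10],"grip":40},{"rotation":[0,0,0],"translation":[0,0,40],"grip":40},{"rotation":[0,0,0],"translation":[0,0,80],"grip":40},{"rotation":[0,0,0],"translation":[0,0,120],"grip":40},{"rotation":[0,0,0],"translation":[0,0,155],"grip":40},{"rotation":[0,0,0],"translation":[0,0,178],"grip":40},{"rotation":[0,0,0],"translation":[15,-21,180],"grip":40},{"rotation":[0,0,0],"translation":[38,-55,180],"grip":40},{"rotation":[0,0,0],"translation":[64,-92,180],"grip":40},{"rotation":[0,0,0],"translation":[90,-130,180],"grip":40},{"rotation":[0,0,0],"translation":[115,-166,180],"grip":40},{"rotation":[0,0,0],"translation":[132,-191,180],"grip":40},{"rotation":[0,0,0],"translation":[142.5,-206,180],"grip":40},{"rotation":[0,0,0],"translation":[142.5,-206,180],"grip":40},{"rotation":[0,0,0],"translation":[142.5,-206,180],"grip":40},{"rotation":[0,0,0],"translation":[142.5,-206,180],"grip":40}]'; python3 look.py d1 '[.575,.1625,.15]'
python3 - <<'E'
from h import *
np.set_printoptions(precision=4,suppress=True)
for n in("top","side"):
    W=cloud(np.load(f"{n}_d1.npz")["d"],imaging.camera_info(n)).reshape(-1,3); R=np.hypot(W[:,0]-.5755,W[:,1]-.1613)
    Q=W[(R<.06)&(W[:,2]>.17)&(W[:,2]<.192)]; print(n,len(Q),Q.min(0),Q.max(0),(Q.min(0)+Q.max(0))/2)
E
```

```text
time: 18.55
ee_pos: [0.5748, 0.1621, 0.1886]
tcp_rot: [179.9, 0.1, -174.5]
wrist_force: [-1.3, -0.0, -1.6]
opening: 0.0537
grasp_force: 63.5
18.55 [0.5748 0.1621 0.1886] [ 1.7995e+02  7.0000e-02 -1.7454e+02] [-1.3 -0.  -1.6]
top 158 [0.5222 0.1603 0.1784] [0.6059 0.2138 0.1917] [0.564  0.1871 0.185 ]
side 359 [0.5222 0.1129 0.1781] [0.6252 0.2159 0.1918] [0.5737 0.1644 0.185 ]
```

```bash
python3 -m jog '[{"rotation":[0,0,0],"translation":[1,-0.9,-10],"grip":40},{"rotation":[0,0,0],"translation":[1,-0.9,-20],"grip":40},{"rotation":[0,0,0],"translation":[1,-0.9,-30],"grip":40},{"rotation":[0,0,0],"translation":[1,-0.9,-36],"grip":40},{"rotation":[0,0,0],"translation":[1,-0.9,-40],"grip":40},{"rotation":[0,0,0],"translation":[1,-0.9,-44],"grip":40},{"rotation":[0,0,0],"translation":[1,-0.9,-48],"grip":40},{"rotation":[0,0,0],"translation":[1,-0.9,-48],"grip":40}]'
```

```text
time: 19.45
ee_pos: [0.5762, 0.1601, 0.1399]
tcp_rot: [180.0, 0.1, -174.6]
wrist_force: [-0.0, 1.0, -2.0]
opening: 0.0534
grasp_force: 63.6
```

```bash
python3 -m jog '[{"rotation":[0,0,0],"translation":[0,0,-8],"grip":40},{"rotation":[0,0,0],"translation":[0,0,-16],"grip":40},{"rotation":[0,0,0],"translation":[0,0,-22],"grip":40},{"rotation":[0,0,0],"translation":[0,0,-26],"grip":40},{"rotation":[0,0,0],"translation":[0,0,-28],"grip":40},{"rotation":[0,0,0],"translation":[0,0,-29],"grip":40},{"rotation":[0,0,0],"translation":[0,0,-30],"grip":40},{"rotation":[0,0,0],"translation":[0,0,-30],"grip":40}]'
```

```text
time: 20.25
ee_pos: [0.5764, 0.1602, 0.1106]
tcp_rot: [179.9, 0.1, -174.6]
wrist_force: [0.1, 2.1, -0.3]
opening: 0.0536
grasp_force: 63.7
```

```bash
python3 -m jog '[{"rotation":[0,0,0],"translation":[0,0.4,-0.7],"grip":40},{"rotation":[0,0,0],"translation":[0,0.4,-1.3],"grip":40},{"rotation":[0,0,0],"translation":[0,0.4,-1.3],"grip":40}]'
```

```text
time: 20.55
ee_pos: [0.5765, 0.1603, 0.1101]
tcp_rot: [180.0, 0.1, -174.6]
wrist_force: [-2.7, -1.1, 5.6]
opening: 0.0535
grasp_force: 64.2
```

The cover is seated, with contact at the expected height. I'll release it and go to the small ring.

```bash
python3 -m jog '[{"rotation":[0,0,0],"translation":[0,0,0.6],"grip":85},{"rotation":[0,0,0],"translation":[0,0,0.6],"grip":85},{"rotation":[0,0,0],"translation":[0,0,1],"grip":85},{"rotation":[0,0,0],"translation":[0,0,2],"grip":85},{"rotation":[0,0,0],"translation":[0,0,10],"grip":85},{"rotation":[0,0,0],"translation":[0,0,40],"grip":85},{"rotation":[0,0,0],"translation":[0,0,80],"grip":85},{"rotation":[0,0,0],"translation":[0,0,100],"grip":85},{"rotation":[0,0,0],"translation":[0,20,100],"grip":85},{"rotation":[0,0,0],"translation":[1,60,100],"grip":85},{"rotation":[0,0,0],"translation":[1,100,100],"grip":85},{"rotation":[0,0,0],"translation":[2,140,100],"grip":85},{"rotation":[0,0,0],"translation":[2,175,100],"grip":85},{"rotation":[0,0,0],"translation":[2,197.5,100],"grip":85},{"rotation":[0,0,0],"translation":[2,197.5,80],"grip":85},{"rotation":[0,0,0],"translation":[2,197.5,50],"grip":85},{"rotation":[0,0,0],"translation":[2,197.5,20],"grip":85},{"rotation":[0,0,0],"translation":[2,197.5,0],"grip":85},{"rotation":[0,0,0],"translation":[2,197.5,0],"grip":85},{"rotation":[0,0,0],"translation":[2,197.5,0],"grip":85}]'
python3 - <<'E'
from h import *
np.set_printoptions(precision=4,suppress=True)
o=readout.get_obs();print(o['ee_pos'],o['tcp_rot'],o['q'])
for n in("top","side"):
    p,d,i=cam(n); W=cloud(d,i).reshape(-1,3); R=np.hypot(W[:,0]-.5755,W[:,1]-.161)
    Q=W[(R<.05)&(R>.033)&(W[:,2]>.06)&(W[:,2]<.13)]; print(n,"flange",len(Q),np.percentile(Q[:,2],[5,25,50,75,95,99]))
    Q=W[(R<.03)&(R>.012)&(W[:,2]>.125)&(W[:,2]<.15)]; print("neck top",len(Q),np.median(Q,0),Q.min(0),Q.max(0))
E
```

```text
time: 22.55
ee_pos: [0.5784, 0.358, 0.1099]
tcp_rot: [180.0, 0.1, -174.6]
wrist_force: [0.5, -0.2, 1.6]
opening: 0.0852
grasp_force: 0.0
[0.5784 0.358  0.1099] [ 179.9609    0.0907 -174.6069] [31.7567 22.3217 17.3085 84.8882 -0.0052 26.3636]
top flange 387 [0.0995 0.1034 0.1055 0.1079 0.1104 0.1121]
neck top 178 [0.5741 0.1633 0.1368] [0.5482 0.135  0.125 ] [0.6026 0.1881 0.1498]
side flange 372 [0.0693 0.088  0.1039 0.1066 0.1085 0.1104]
neck top 168 [0.5683 0.1725 0.1364] [0.5471 0.1344 0.1251] [0.6034 0.1899 0.1481]
```

Flange top reads 0.105 and neck top 0.137–0.138, so the cover is home and flat. Next I'll grasp the ring.

```bash
python3 -m jog '[{"rotation":[0,0,0],"translation":[0,0,-35],"grip":85},{"rotation":[0,0,0],"translation":[0,0,-70],"grip":85},{"rotation":[0,0,0],"translation":[0,0,-90],"grip":85},{"rotation":[0,0,0],"translation":[0,0,-102],"grip":85},{"rotation":[0,0,0],"translation":[0,0,-107],"grip":85},{"rotation":[0,0,0],"translation":[0,0,-107],"grip":85},{"rotation":[0,0,0],"translation":[0,0,-107],"grip":40},{"rotation":[0,0,0],"translation":[0,0,-107],"grip":40},{"rotation":[0,0,0],"translation":[0,0,-107],"grip":40},{"rotation":[0,0,0],"translation":[0,0,-107],"grip":40},{"rotation":[0,0,0],"translation":[0,0,-107],"grip":40},{"rotation":[0,0,0],"translation":[0,0,-107],"grip":40}]' 60; python3 look.py r1 '[.5785,.358,.03]'
```

```text
time: 23.85
ee_pos: [0.5792, 0.3585, 0.0039]
tcp_rot: [179.9, 0.2, -174.6]
wrist_force: [-0.4, 0.1, 5.9]
opening: 0.0514
grasp_force: 63.3
23.85 [0.5792 0.3585 0.0039] [ 179.89    0.22 -174.61] [-0.4  0.1  5.9]
```

View pics/r1.png

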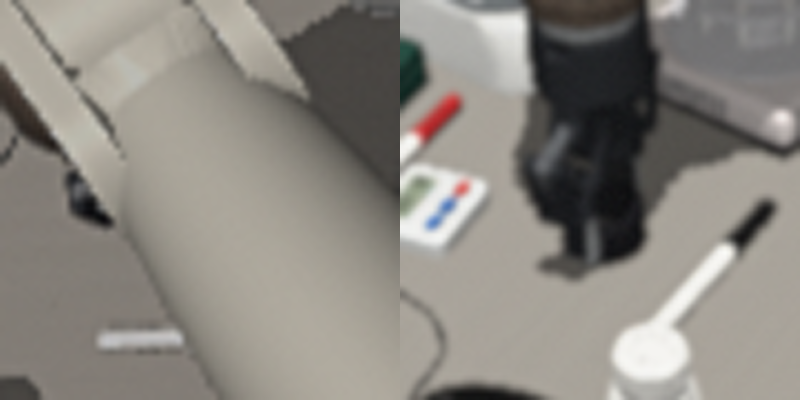

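The ring is held between the fingers, seen at (600,220) in the side half, with the marker and timer untouched. I'll lift, turn +41.5°, and move over the spindle.

```bash
python3 -m jog '[{"rotation":[0,0,0],"translation":[0,0,10],"grip":40},{"rotation":[0,0,0],"translation":[0,0,40],"grip":40},{"rotation":[0,0,0],"translation":[0,0,80],"grip":40},{"rotation":[0,0,0],"translation":[0,0,120],"grip":40},{"rotation":[0,0,0],"translation":[0,0,155],"grip":40},{"rotation":[0,0,5],"translation":[0,0,175],"grip":40},{"rotation":[0,0,10],"translation":[0,-20,175],"grip":40},{"rotation":[0,0,17],"translation":[-1,-55,175],"grip":40},{"rotation":[0,0,24],"translation":[-1,-95,175],"grip":40},{"rotation":[0,0,31],"translation":[-2,-135,175],"grip":40},{"rotation":[0,0,37],"translation":[-3,-170,175],"grip":40},{"rotation":[0,0,41.5],"translation":[-3,-190,175],"grip":40},{"rotation":[0,0,41.5],"translation":[-3,-197.5,175],"grip":40},{"rotation":[0,0,41.5],"translation":[-3,-197.5,175],"grip":40},{"rotation":[0,0,41.5],"translation":[-3,-197.5,175],"grip":40},{"rotation":[0,0,41.5],"translation":[-3,-197.5,175],"grip":40}]'; python3 look.py r2 '[.575,.1625,.15]'
python3 - <<'E'
from h import *
np.set_printoptions(precision=4,suppress=True)
for n in("top","side"):
    W=cloud(np.load(f"{n}_r2.npz")["d"],imaging.camera_info(n)).reshape(-1,3); R=np.hypot(W[:,0]-.5755,W[:,1]-.1613)
    Q=W[(R<.035)&(W[:,2]>.17)&(W[:,2]<.185)]; print(n,len(Q),Q.min(0),Q.max(0),(Q.min(0)+Q.max(0))/2)
    Q=W[(R<.035)&(W[:,2]>.197)&(W[:,2]<.212)]; print(n,len(Q),Q.min(0),Q.max(0),(Q.min(0)+Q.max(0))/2)
E
```

```text
time: 25.55
ee_pos: [0.5753, 0.1616, 0.1769]
tcp_rot: [180.0, 0.1, -133.1]
wrist_force: [-1.6, 1.3, -1.5]
opening: 0.0515
grasp_force: 62.8
25.55 [0.5753 0.1616 0.1769] [ 1.7995e+02  8.0000e-02 -1.3310e+02] [-1.6  1.3 -1.5]
top 2 [0.5486 0.1647 0.178 ] [0.5501 0.1707 0.1826] [0.5494 0.1677 0.1803]
top 2 [0.548  0.1682 0.2014] [0.55   0.1713 0.2057] [0.549  0.1698 0.2036]
side 40 [0.5456 0.1452 0.1747] [0.5975 0.1901 0.1847] [0.5716 0.1676 0.1797]
side 87 [0.5447 0.1417 0.1971] [0.6028 0.1922 0.2116] [0.5738 0.167  0.2044]
```

```bash
python3 -m jog '[{"rotation":[0,0,0],"translation":[0.5,-0.6,-8],"grip":40},{"rotation":[0,0,0],"translation":[0.5,-0.6,-14],"grip":40},{"rotation":[0,0,0],"translation":[0.5,-0.6,-18],"grip":40},{"rotation":[0,0,0],"translation":[0.5,-0.6,-21],"grip":40},{"rotation":[0,0,0],"translation":[0.5,-0.6,-24],"grip":40},{"rotation":[0,0,0],"translation":[0.5,-0.6,-26],"grip":40},{"rotation":[0,0,0],"translation":[0.5,-0.6,-26],"grip":40}]'
```

```text
time: 26.35
ee_pos: [0.5758, 0.1598, 0.1507]
tcp_rot: [180.0, 0.1, -133.1]
wrist_force: [-0.7, -0.5, -1.3]
opening: 0.0516
grasp_force: 62.8
```

The ring passed the pin with no contact force. Now the last 9 mm, slowly.

```bash
python3 -m jog '[{"rotation":[0,0,0],"translation":[0,0,-2],"grip":40},{"rotation":[0,0,0],"translation":[0,0,-4],"grip":40},{"rotation":[0,0,0],"translation":[0,0,-6],"grip":40},{"rotation":[0,0,0],"translation":[0,0,-8],"grip":40},{"rotation":[0,0,0],"translation":[0,0,-9],"grip":40},{"rotation":[0,0,0],"translation":[0,0,-9.5],"grip":40},{"rotation":[0,0,0],"translation":[0,0,-9.5],"grip":40}]'
```

```text
time: 27.05
ee_pos: [0.5758, 0.1599, 0.1419]
tcp_rot: [180.0, 0.1, -133.1]
wrist_force: [-1.3, -0.0, 2.1]
opening: 0.0514
grasp_force: 63.2
```

The ring is home at the predicted height. Now I'll turn it clockwise.

```bash
python3 -m jog '[{"rotation":[0,0,-4],"translation":[0,0,0],"grip":40},{"rotation":[0,0,-10],"translation":[0,0,0],"grip":40},{"rotation":[0,0,-16],"translation":[0,0,0],"grip":40},{"rotation":[0,0,-22],"translation":[0,0,0],"grip":40},{"rotation":[0,0,-28],"translation":[0,0,0],"grip":40},{"rotation":[0,0,-34],"translation":[0,0,0],"grip":40},{"rotation":[0,0,-40],"translation":[0,0,0],"grip":40},{"rotation":[0,0,-40],"translation":[0,0,0],"grip":40}]'; python3 -c "
from h import *
o=readout.get_obs();print(o['torque'])"
```

```text
time: 27.85
ee_pos: [0.5761, 0.16, 0.1419]
tcp_rot: [180.0, 0.1, -173.2]
wrist_force: [-0.7, -1.2, 3.0]
opening: 0.0516
grasp_force: 63.2
[ 0.03365338 -0.04453115 -0.05395463]
```

```bash
python3 -m jog '[{"rotation":[0,0,-6],"translation":[0,0,0],"grip":40},{"rotation":[0,0,-12],"translation":[0,0,0],"grip":40},{"rotation":[0,0,-18],"translation":[0,0,0],"grip":40},{"rotation":[0,0,-24],"translation":[0,0,0],"grip":40},{"rotation":[0,0,-30],"translation":[0,0,0],"grip":40},{"rotation":[0,0,-36],"translation":[0,0,0],"grip":40},{"rotation":[0,0,-42],"translation":[0,0,0],"grip":40},{"rotation":[0,0,-47],"translation":[0,0,0],"grip":40},{"rotation":[0,0,-51],"translation":[0,0,0],"grip":40},{"rotation":[0,0,-51],"translation":[0,0,0],"grip":40}]'; python3 -c "
from h import *
o=readout.get_obs();print(o['torque'])"
```

```text
time: 28.85
ee_pos: [0.576, 0.1602, 0.1419]
tcp_rot: [179.9, 0.1, 136.0]
wrist_force: [0.3, 1.9, 2.7]
opening: 0.0512
grasp_force: 63.3
[ 0.33160254  0.0240779  -0.02620636]
```

```bash
python3 -m jog '[{"rotation":[0,0,0],"translation":[0,0,1.5],"grip":40},{"rotation":[0,0,0],"translation":[0,0,3],"grip":40},{"rotation":[0,0,0],"translation":[0,0,3],"grip":40}]'
```

```text
time: 29.15
ee_pos: [0.5756, 0.1601, 0.1438]
tcp_rot: [-180.0, 0.0, 136.0]
wrist_force: [1.0, 3.5, -5.2]
opening: 0.0512
grasp_force: 64.8
```

The upward pull is stopped by the pin after about 1.5 mm, so the ring is locked. I'll set it back down, release, and retract.

```bash
python3 -m jog '[{"rotation":[0,0,0],"translation":[0,0,1],"grip":40},{"rotation":[0,0,0],"translation":[0,0,0],"grip":40},{"rotation":[0,0,0],"translation":[0,0,0],"grip":40},{"rotation":[0,0,0],"translation":[0,0,0],"grip":85},{"rotation":[0,0,0],"translation":[0,0,0],"grip":85},{"rotation":[0,0,0],"translation":[0,0,0],"grip":85},{"rotation":[0,0,0],"translation":[0,0,0],"grip":85},{"rotation":[0,0,0],"translation":[0,0,5],"grip":85},{"rotation":[0,0,0],"translation":[0,0,20],"grip":85},{"rotation":[0,0,0],"translation":[0,0,50],"grip":85},{"rotation":[0,0,0],"translation":[0,0,90],"grip":85},{"rotation":[0,0,0],"translation":[0,0,120],"grip":85},{"rotation":[0,0,0],"translation":[-20,-40,120],"grip":85},{"rotation":[0,0,0],"translation":[-40,-85,120],"grip":85},{"rotation":[0,0,0],"translation":[-60,-130,120],"grip":85},{"rotation":[0,0,0],"translation":[-80,-170,120],"grip":85},{"rotation":[0,0,0],"translation":[-100,-200,120],"grip":85},{"rotation":[0,0,0],"translation":[-100,-200,120],"grip":85}]'; python3 look.py f1 '[.575,.1625,.12]'
python3 - <<'E'
from h import *
np.set_printoptions(precision=4,suppress=True)
for n in("top","side"):
    W=cloud(np.load(f"{n}_f1.npz")["d"],imaging.camera_info(n)).reshape(-1,3); R=np.hypot(W[:,0]-.5755,W[:,1]-.1608)
    for nm,a,b in(("flange",.033,.05),("ring",.017,.029)):
        Q=W[(R<b)&(R>a)&(W[:,2]>.09)&(W[:,2]<.18)]; print(n,nm,len(Q),np.percentile(Q[:,2],[10,50,90,98]),(Q.min(0)+Q.max(0))/2)
E
```

```text
time: 30.95
ee_pos: [0.4741, -0.0429, 0.2668]
tcp_rot: [179.9, 0.2, 135.7]
wrist_force: [0.2, -0.3, 0.5]
opening: 0.085
grasp_force: 0.0
30.95 [ 0.4741 -0.0429  0.2668] [179.91   0.21 135.68] [ 0.2 -0.3  0.5]
top flange 354 [0.1015 0.1056 0.1092 0.1121] [0.5762 0.1609 0.1055]
top ring 219 [0.1187 0.163  0.1696 0.1716] [0.574  0.1615 0.1376]
side flange 242 [0.0953 0.106  0.1083 0.1102] [0.5753 0.1633 0.1018]
side ring 412 [0.1145 0.1496 0.1677 0.1698] [0.5743 0.1623 0.1375]
```

View pics/f1.png

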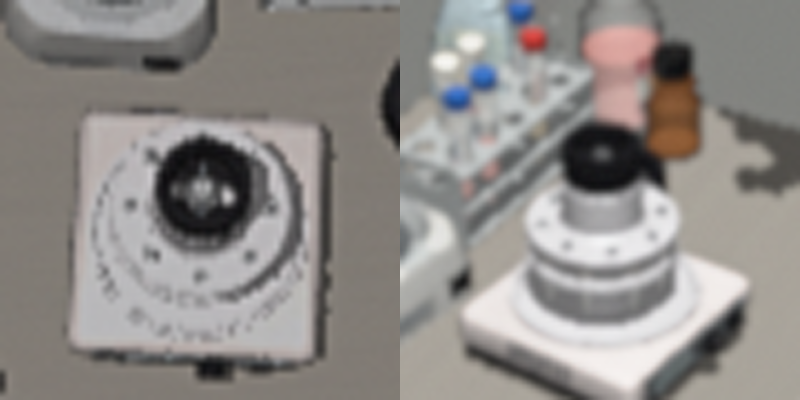

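The picture shows the ring flat on the cover, rim at 0.167 m as expected. The pin lies up–down at (202,190), and the keyway openings are crosswise at (228,195) and (167,195). Nothing else has moved.

```bash
python3 -c "
from workcell import bot
print(bot.job_done())"
```

```text
the job is handed in; nothing more can be done
None
```

The bead mill is ready to run and the job is handed in: the carrier is home on the seat, the cover lies flat on the tube caps, and the locking ring is turned about 91° clockwise and held under the pin.

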